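# Seat two tube rows square in the reader's corner and hold them there

## Robot

A 6-joint arm with a two-finger parallel gripper is mounted at the origin on the work surface. World frame = base frame: x ahead of the robot, y to its left, z up, the work surface at z = 0. Lengths are in m, angles in rad, forces in N, time in s.
With the tool pointing down it reaches from about 0.35 to 0.875 m from the base axis. Payload 4.2 kg.
Tool frame: the origin (TCP) lies at the very end of the fingers, on their centre line; the grasp point (between the pads) lies 19 mm behind it; z points along the fingers, y is the direction in which the jaws open and shut (so a half turn about z gives the same grasp; the last joint's range is limited). The gripper opens to 85 mm and grips with 20 to 120 N. Pads are 22 mm wide; open, the fingers measure 114 mm over their backs; the gripper's body (76 mm by 85 mm) begins 54 mm behind the grasp point. The pads swing forward as they close: fully open they stand 13 mm farther back than shut.
Start: joints at [-0.944, 0.385, 0.008, 0, -1.194, -0.259], TCP at [0.225, -0.583, 0.231] pointing down, gripper open.
Joint ranges: [-3.14, 3.14], [-1.21, 2.06], [-1.07, 1.41], [-3.16, 2.05], [-2.99, -0.16], [-3.1, 3.1]. Speed limits (rad/s): [2.79, 2.79, 3.14, 3.14, 3.14, 3.14].

## Interface

Orientations are given as a unit quaternion [x, y, z, w].
In Python, from bench import telemetry, vision, manip gives the robot as it stands.
- The arm moves only by the tool jog_arm, never from a script. Its arguments are lists of equal length, an entry for each row: "xyz": the shift along the world's x, y, z in cm, a list of three; "rotation": the turn, a rotation vector about the world's x, y, z in degrees, a list of three; "gripper": the finger opening in cm, from 0 to 8.54. A call has 1 to 10 rows; each row shifts and turns the pose as measured when the row begins; what a row does not reach is not made up. A row lasts 1/10 s, in which the tool goes at most 50 mm and 8.59 degrees, less where a joint would pass 70% of its speed; a pose out of reach is approached as far as the arm can. A call is refused whole if a number of a shift passes 5 or a number of a turn 8.59, either way. A call with a gripper value outside its range is refused whole. The fingers move at their own pace and stop on an object; "squeeze" is the grip in N (left out, the last holds). Time passes only in rows, so rows that do not move let the fingers close. It gives the time, the measured TCP pose, the force and the opening at its end, in the units of the state.
- telemetry.observe(): the state, without advancing time (a new reading comes with each control period).
- vision.grab_frame(name): name is "side" or "top"; returns a dict with "frame" (384x512x3 uint8, red, green, blue), "intrinsics" (3x3 intrinsics, pixels), "R" (3x3) and "t" (3): a world point X has camera coordinates R X + t. Camera axes: x right, y down, z forward; pixel columns grow to the right and rows downward; lengths in m; the calibration is good to about 2 mm. A picture is of the moment at which its call begins. There is no depth.
- manip.job_done(): hands the job in, once; it reports no verdict.
The state is a dict: "time": time; "joint_pos": joint angles; "dq": joint speeds; "effort": joint torques, N m; "ee_pos": TCP position; "tcp_rot": TCP orientation; "contact_force": force on the tool from outside, world axes, zero at the start; "wrist_torque": the same for the moment, N m; "gripper_width": opening from 0.0 (shut) to 1.0 (fully open).
Only numpy, scipy, OpenCV 4.12 (cv2) and the standard library are available. Lean on these libraries where they do the work, as an engineer would, in place of code of your own. Each camera call takes 0.05 s, during which the arm holds its last target.

## Task

For scanning, first stand the tube row with the tall tubes on the flat reader in the corner of its two metal fences, long side flat along the back fence and end against the side fence; then set the short-tube row right beside it, long side to long side, its end against the side fence too. Keep the rows upright, leave the other things alone, and finish while still gripping the short row and pressing it both towards the back fence and into the side fence so that all faces stay in firm touch: do not let go.

Things in the scene. Friction and masses are not known exactly. Their poses are not given: they have to be found in the camera images.
- corner (a point): Inside corner of the reader at the height of its bed (25 mm above the bench): where the inner faces of both fences meet. Axes turn with the reader (z up, yaw within 0.3 rad of the world's): +x points into the back fence, +y into the side fence; the free bed lies towards -x and -y.
- back_fence: Aluminium bar fixed on the reader along the bed's edge farthest from the robot: 170 mm long along the reader's y, 14 mm thick, 36 mm tall above the bed. Origin at the middle of its underside, axes as the reader's. Its inner face looks to -x and is 7 mm from the origin.
- side_fence: Aluminium bar fixed on the reader along the bed's left edge (seen from the robot): 134 mm long along the reader's x, 14 mm thick, 36 mm tall above the bed. Origin at the middle of its underside, axes as the reader's. Its inner face looks to -y and is 7 mm from the origin.
- tall_row_center (a point): Centre of the loose row with the tall tubes, 42.5 mm above its underside. White block 50 mm (its x) by 140 mm (its y) by 45 mm tall; on the middle of its top an upright white handle fin, 14 mm thick (x), 36 mm long (y), from 45 to 85 mm above the underside. z up; it is alike either way round. Starts standing on the bench on the robot's right.
- short_row_center (a point): Centre of the loose row with the short tubes, 42.5 mm above its underside. White block 50 mm (its x) by 140 mm (its y) by 45 mm tall; on the middle of its top an upright white handle fin, 14 mm thick (x), 36 mm long (y), from 45 to 85 mm above the underside. z up; it is alike either way round. Starts standing on the bench on the robot's right.
- reader: Fixed flat rack reader, a grey box 170 mm (x) by 205 mm (y) by 25 mm tall with a dark bed flush on top, on the robot's left. From the corner the bed reaches 140 mm towards -x and about 175 mm towards -y and is open on those two sides. Origin near the middle, on the bench.
- tall_row: The same row with the tall tubes; origin at the middle of its underside, same axes. About 0.35 kg. Two capped tubes, 16 mm thick, are fixed upright in the block on each side of the fin, 38 and 58 mm from the middle along y, tops 81 mm above the underside.
- short_row: The same row with the short tubes; origin at the middle of its underside, same axes. About 0.35 kg. Two capped tubes, 16 mm thick, are fixed upright in the block on each side of the fin, 38 and 58 mm from the middle along y, tops 58 mm above the underside.
- pipette: Bystander: a hand pipette lying on the bench, about 250 mm long, 26 mm thick, beyond the reader. Origin on the bench under its shaft, x along it towards the tip.
- jar: Bystander: an amber jar, 60 mm wide, 85 mm tall, to the left of the reader. Origin under its centre.
- tip_box: Bystander: a box of pipette tips, 87 by 122 by 70 mm tall, on the far side. Origin under its centre.

How it is judged:
By the outcome, as a careful person would: the job done as asked, in the order asked, and still so for the second after the job is handed in, while the arm keeps its last pose, push and grip.
It also fails if it takes over 69 s, if anything falls off the work surface, if the arm or the gripper's body presses on something with over 40 N, if the wrist force passes 120 N, or if a joint passes its speed limit or range.

## Working session

There is one attempt and no reset: what is moved stays moved. The work goes in short steps, Python scripts to look and compute and a tool call to move; the robot and the scene stay as the last step left them, time stands still between calls to the robot, and variables do not carry over. Pictures are saved under pics/ and viewed, and the job is handed in when it is done.

Besides the shell and the picture viewer there is one more tool, called as a command line: name --argument value ..., lists and objects as JSON in quotes. jog_arm: Moves the arm, as the interface text tells. Its arguments: {"type":"object","properties":{"xyz":{"type":"array","items":{"type":"array","items":{"type":"number"}}},"rotation":{"type":"array","items":{"type":"array","items":{"type":"number"}}},"gripper":{"type":"array","items":{"type":"number"}},"squeeze":{"type":"number"}},"required":["xyz","rotation","gripper"]}

```bash
mkdir -p pics; ls; python3 - <<'E'
from bench import telemetry, vision, manip
import cv2,numpy as np,pickle
print(telemetry.observe())
d={}
for n in("side","top"):
    f=vision.grab_frame(n); d[n]=f
    cv2.imwrite(f"pics/{n}0.png",f["frame"][:,:,::-1]); print(n,f["intrinsics"],f["R"],f["t"])
pickle.dump(d,open("f0.pkl","wb"))
E
```

```text
pics
{'time': 0.0, 'joint_pos': array([-9.44430466e-01,  3.85579542e-01,  6.64035886e-03, -5.18143718e-04,
       -1.19398996e+00, -2.58616823e-01]), 'dq': array([-0.00063513, -0.00041353, -0.00204002,  0.00045592, -0.00092166,
        0.00049993]), 'effort': array([-3.38301525e-04, -3.92289305e+01,  1.88399720e+01,  4.18609098e+00,
       -4.59521951e-03, -1.16870771e-05]), 'ee_pos': array([ 0.22452478, -0.58266071,  0.23021055]), 'tcp_rot': array([-1.82746059e-01,  9.83159541e-01,  1.06680751e-03, -2.39024939e-04]), 'contact_force': array([ 0.73058316,  0.8479984 , -0.06692306]), 'wrist_torque': array([ 0.04853681, -0.03206929, -0.0514883 ]), 'gripper_width': 0.9946705117447838}
side [[347.59181167   0.         250.888839  ]
 [  0.         347.59181167 188.59598195]
 [  0.           0.           1.        ]] [[ 0.96515177 -0.26168707  0.00139015]
 [-0.13856377 -0.51554156 -0.84558677]
 [ 0.2219958   0.81592694 -0.5338362 ]] [-0.58411233  0.16930596  0.6862105 ]
top [[440.78939484   0.         247.61728825]
 [  0.         440.78939484 187.91107628]
 [  0.           0.           1.        ]] [[ 0.0255923  -0.99966626  0.00352172]
 [-0.97095117 -0.02569524 -0.23789405]
 [ 0.23790514  0.00266884 -0.97128473]] [0.03542931 0.63112979 1.02905949]
```

View pics/side0.png

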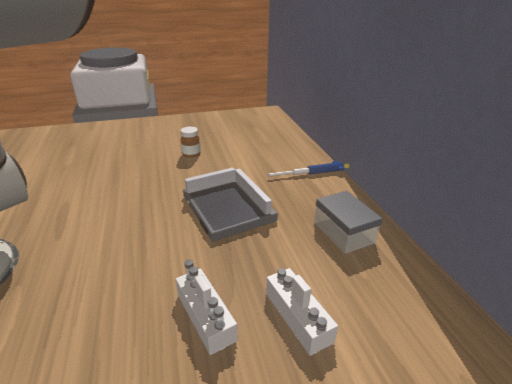

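View pics/top0.png

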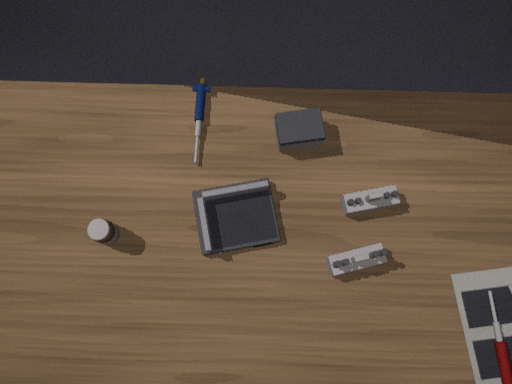

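```bash
python3 - <<'E'
import cv2,pickle,numpy as np
d=pickle.load(open("f0.pkl","rb"))
def crop(n,x0,y0,x1,y1,s):
    return cv2.resize(d[n]["frame"][y0:y1,x0:x1,::-1],None,fx=s,fy=s,interpolation=cv2.INTER_CUBIC)
cv2.imwrite("pics/c1.png",crop("side",160,250,350,360,4))
cv2.imwrite("pics/c2.png",crop("top",180,170,290,262,6))
cv2.imwrite("pics/c3.png",crop("top",315,175,415,285,5))
E
```

```text
(no output)
```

View pics/c1.png

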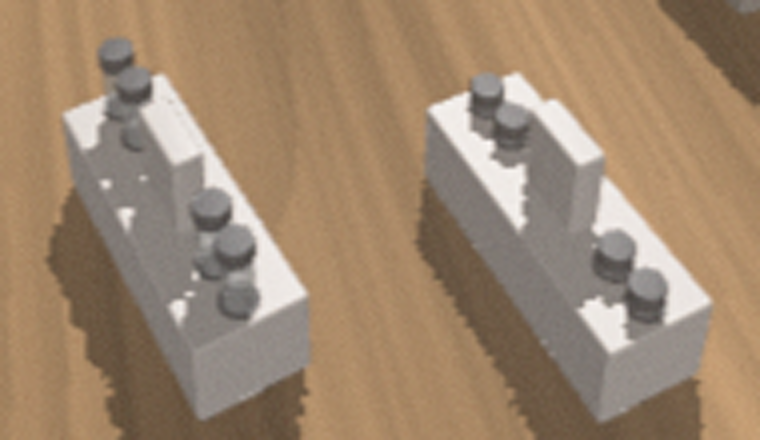

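View pics/c2.png

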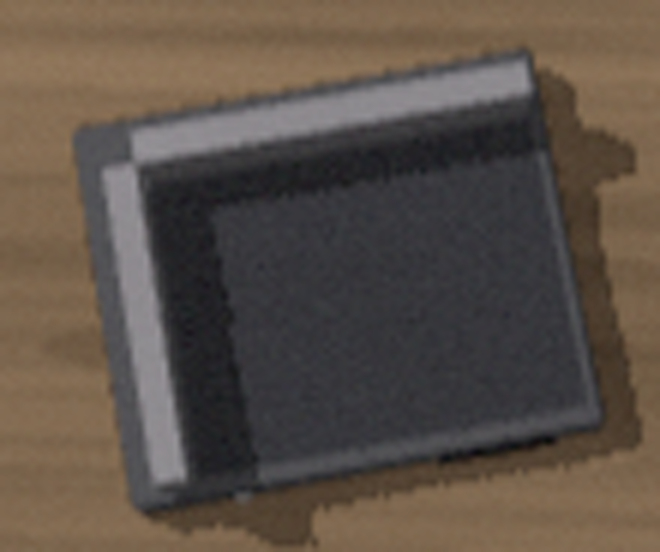

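View pics/c3.png

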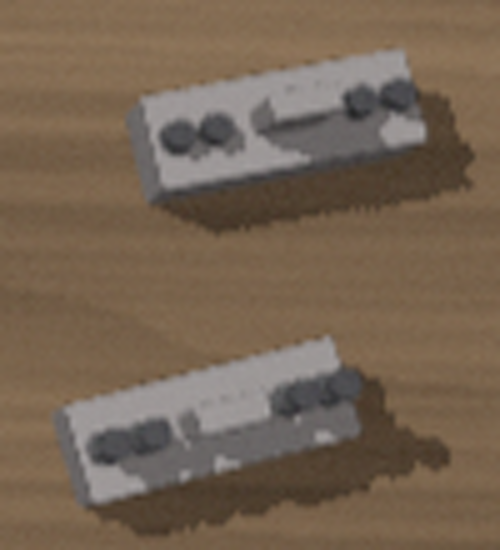

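```bash
cat > h.py <<'E'
import numpy as np,cv2,pickle
def cast(f,uv,z):
    K,R,t=f["intrinsics"],f["R"],f["t"]
    uv=np.atleast_2d(np.array(uv,float)); d=(np.c_[uv,np.ones(len(uv))]@np.linalg.inv(K).T)@R
    c=-R.T@t; return (c+d*((z-c[2])/d[:,2:]))
def proj(f,X):
    X=np.atleast_2d(X); p=(X@f["R"].T+f["t"])@f["intrinsics"].T; return p[:,:2]/p[:,2:]
def c2p(c,s,x0,y0): return (np.array(c,float)+.5)/s-.5+np.array([x0,y0])
E
python3 - <<'E'
from h import *
d=pickle.load(open("f0.pkl","rb"));T=d["top"];S=d["side"]
np.set_printoptions(precision=4,suppress=True)
def ang(v): return np.degrees(np.arctan2(v[1],v[0]))
b=cast(T,c2p([(133,128),(528,58),(535,97),(137,165)],6,180,170),.061)
s=cast(T,c2p([(103,168),(140,170),(187,480),(157,487)],6,180,170),.061)
print("back",b[:,:2],"len",np.linalg.norm(b[0]-b[1]),np.linalg.norm(b[1]-b[2]),"dir",ang(b[3]-b[2])-90,ang(b[0]-b[1])-90)
print("side",s[:,:2],"len",np.linalg.norm(s[1]-s[2]),"dir",ang(s[1]-s[2]))
for n,q in(("tall",[(62,410),(332,338),(358,432),(90,503)]),("short",[(140,100),(405,50),(427,143),(163,190)])):
    w=cast(T,c2p(q,5,315,175),.045)
    print(n,w.mean(0),"L",np.linalg.norm(w[0]-w[1]),np.linalg.norm(w[3]-w[2]),"W",np.linalg.norm(w[0]-w[3]),np.linalg.norm(w[1]-w[2]),"yaw",ang(w[0]-w[1])-90,ang(w[3]-w[2])-90)
# side view checks, crop4 offset 160,250
for n,cap,zc,q in(("tall",[(117,50),(133,82),(211,207),(235,243)],.081,[(64,115),(163,75),(307,295),(200,348)]),("short",[(487,85),(512,117),(616,247),(647,283)],.058,[(428,107),(518,72),(711,300),(610,352)])):
    w=cast(S,c2p(q,4,160,250),.045);c=cast(S,c2p(cap,4,160,250),zc)
    print(n,"side",w.mean(0),"capmean",c.mean(0),"yaw",ang(w[0]-w[3])-90,ang(w[1]-w[2])-90,ang(c[0]-c[3])-90,"caplen",np.linalg.norm(c[0]-c[3]))
capt=cast(T,c2p([(108,446),(152,434),(300,397),(342,385)],5,315,175),.081);print("tall topcaps",capt.mean(0),ang(capt[0]-capt[3])-90)
capt=cast(T,c2p([(180,135),(217,128),(360,100),(398,93)],5,315,175),.058);print("short topcaps",capt.mean(0),ang(capt[0]-capt[3])-90)
fin=cast(T,c2p([(195,403),(268,387),(270,420),(197,435)],5,315,175),.085);print(fin.mean(0))
E
python3 - <<'E'
import cv2,pickle
d=pickle.load(open("f0.pkl","rb"))
cv2.imwrite("pics/c4.png",cv2.resize(d["side"]["frame"][160:245,175:285,::-1],None,fx=6,fy=6,interpolation=cv2.INTER_CUBIC))
E
```

```text
back [[ 0.6228  0.168 ]
 [ 0.6578  0.0015]
 [ 0.6408 -0.0018]
 [ 0.6068  0.1655]] len 0.17020460126883125 0.017343244392740518 dir 11.482336811557857 11.885605952477377
side [[0.6051 0.1798]
 [0.6047 0.1642]
 [0.4753 0.1385]
 [0.4721 0.1506]] len 0.1318982134508347 dir 11.235073774143983
tall [ 0.4638 -0.2239  0.045 ] L 0.14160998401130342 0.1390875757890027 W 0.04693364539630004 0.04759813092895504 yaw 16.128084677383598 15.882600631703284
short [ 0.6175 -0.2665  0.045 ] L 0.14116171952040676 0.138849702179683 W 0.0479325939605807 0.04968002496385029 yaw 12.351125909848406 11.647292465392667
tall side [ 0.4629 -0.2274  0.045 ] capmean [ 0.4622 -0.2285  0.081 ] yaw 16.72915386503186 15.77961660070413 15.23848078021389 caplen 0.1166783966877816
short side [ 0.6164 -0.2681  0.045 ] capmean [ 0.6158 -0.2691  0.058 ] yaw 12.182795300517782 12.398872714991526 12.27802472563232 caplen 0.11569140436066151
tall topcaps [ 0.4632 -0.2222  0.081 ] 15.743198938084603
short topcaps [ 0.618  -0.2654  0.058 ] 12.517809103665257
[ 0.465  -0.2245  0.085 ]
```

View pics/c4.png

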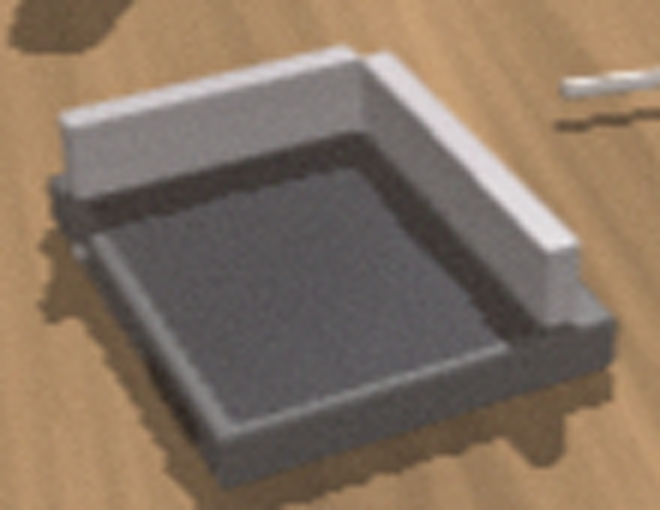

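```bash
python3 - <<'E'
from h import *
d=pickle.load(open("f0.pkl","rb"));S=d["side"]
np.set_printoptions(precision=4,suppress=True)
def ang(v): return np.degrees(np.arctan2(v[1],v[0]))
w=cast(S,c2p([(68,125),(362,62),(548,249),(577,242),(380,55)],6,175,160),.061)
print(w, "sidedir",ang(w[1]-w[0]),"backdir",ang(w[1]-w[2])-90,ang(w[4]-w[3])-90, np.linalg.norm(w[1]-w[2]),np.linalg.norm(w[2]-w[3]),np.linalg.norm(w[1]-w[0]))
b=cast(S,c2p([(360,132),(88,203)],6,175,160),.025);print(b)
g=cast(S,c2p([(225,437),(505,348),(97,240)],6,175,160),.025);print("bed",g)
T=d["top"];print("bedtop",cast(T,c2p([(603,418),(547,148)],6,180,170),.025))
E
```

```text
[[0.4741 0.1408 0.061 ]
 [0.6051 0.1616 0.061 ]
 [0.6409 0.0006 0.061 ]
 [0.6531 0.0022 0.061 ]
 [0.6143 0.1657 0.061 ]] sidedir 9.005610681288038 backdir 12.540803497120308 13.365529091460118 0.16494035055038822 0.01227677800408964 0.1327005906672934
[[0.6034 0.162  0.025 ]
 [0.4784 0.1349 0.025 ]]
bed [[ 0.5082 -0.0344  0.025 ]
 [ 0.6214 -0.0095  0.025 ]
 [ 0.4787  0.1057  0.025 ]]
bedtop [[ 0.5097 -0.0344  0.025 ]
 [ 0.627  -0.009   0.025 ]]
```

jog_arm --xyz '[[2.4, 3.6, 0], [2.4, 3.6, 0], [2.4, 3.6, 0], [2.4, 3.6, 0], [2.4, 3.6, 0], [2.4, 3.6, 0], [2.4, 3.6, -1], [2.4, 3.6, -1], [2.4, 3.6, -1], [2.3, 3.4, -1]]' --rotation '[[0, 0, 8.5], [0, 0, 8.5], [0, 0, 8.5], [0, 0, 8.5], [0, 0, 8.5], [0, 0, 8.5], [0, 0, 8.5], [0, 0, 8.5], [0, 0, 8.5], [0, 0, 8.5]]' --gripper '[8.5, 8.5, 8.5, 8.5, 8.5, 8.5, 8.5, 8.5, 8.5, 8.5]' --squeeze 60

```text
time: 1.1
ee_pos: [0.466, -0.2131, 0.1853]
tcp_rot: [0.804, -0.594, -0.002, 0.002]
contact_force: [-0.3, -0.3, -0.1]
gripper_width: 0.994
```

```bash
cat > st.py <<'E'
from bench import telemetry
import numpy as np,sys
from scipy.spatial.transform import Rotation as Ro
np.set_printoptions(precision=4,suppress=True)
s=telemetry.observe();R=Ro.from_quat(s["tcp_rot"]).as_matrix();y=R[:,1]
yaw=np.degrees(np.arctan2(y[1],y[0]))
# rotvec tilting tool z to down
c=np.degrees(np.cross(R[:,2],[0,0,-1]))
print("t",s["time"],"p",s["ee_pos"],"jawyaw",round((yaw+90)%180-90,2),"tiltfix",c,"F",s["contact_force"],"M",s["wrist_torque"],"gw",s["gripper_width"],"q",s["joint_pos"])
if len(sys.argv)>4:
    t=np.array([float(v) for v in sys.argv[1:4]]);print("delta cm",100*(t-s["ee_pos"]),"dyaw",float(sys.argv[4])-((yaw+90)%180-90))
E
python3 st.py .4635 -.2245 .05 16
```

```text
t 1.1 p [ 0.466  -0.2131  0.1853] jawyaw 17.11 tiltfix [ 0.1218 -0.3083  0.    ] F [-0.3417 -0.2585 -0.15  ] M [-0.0018 -0.0837  0.0118] gw 0.9943032232228588 q [-0.1101  0.2367 -0.3322  0.0032 -1.007   0.4069]
delta cm [ -0.2486  -1.142  -13.5266] dyaw -1.1069630836739464
```

jog_arm --xyz '[[-0.25, -1.1, 0], [0, 0, -4], [0, 0, -4], [0, 0, -3], [0, 0, -2], [0, 0, 0]]' --rotation '[[0.1, -0.3, -1.1], [0, 0, 0], [0, 0, 0], [0, 0, 0], [0, 0, 0], [0, 0, 0]]' --gripper '[8.5, 8.5, 8.5, 6, 6, 6]'

```text
time: 1.7
ee_pos: [0.4653, -0.2196, 0.0499]
tcp_rot: [0.802, -0.598, -0.0, -0.0]
contact_force: [-0.5, 0.6, 0.2]
gripper_width: 0.707
```

```bash
python3 st.py .4635 -.2245 .052 16; cat > g.py <<'E'
from bench import vision
import cv2,pickle,sys
n=sys.argv[1];x0,y0,x1,y1,s=map(int,sys.argv[3:8])
f=vision.grab_frame(n);pickle.dump(f,open(sys.argv[2]+".pkl","wb"))
cv2.imwrite("pics/"+sys.argv[2]+".png",cv2.resize(f["frame"][y0:y1,x0:x1,::-1],None,fx=s,fy=s,interpolation=cv2.INTER_CUBIC))
E
python3 g.py side a1 130 200 320 340 4
```

```text
t 1.7 p [ 0.4653 -0.2196  0.0499] jawyaw 16.56 tiltfix [-0.0026 -0.0028 -0.    ] F [-0.4962  0.5957  0.1719] M [ 0.0155  0.0512 -0.0051] gw 0.7073280915580871 q [-0.1251  0.4132 -0.4866 -0.0001 -0.6711  0.4142]
delta cm [-0.1804 -0.4948  0.208 ] dyaw -0.5601019400633334
```

View pics/a1.png

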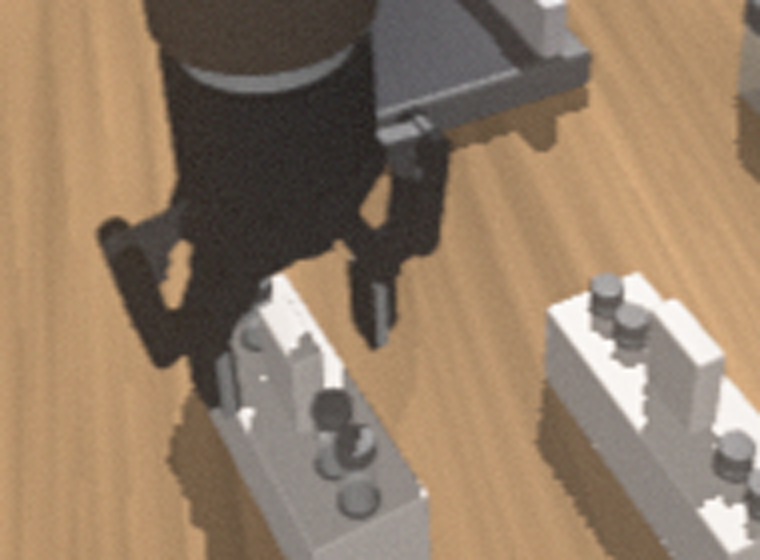

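jog_arm --xyz '[[-0.2, -0.5, 0.3], [0, 0, 0], [0, 0, 0], [0, 0, 0], [0, 0, 0], [0, 0, 0], [0, 0, 0]]' --rotation '[[0, 0, -0.5], [0, 0, 0], [0, 0, 0], [0, 0, 0], [0, 0, 0], [0, 0, 0], [0, 0, 0]]' --gripper '[6, 3, 0, 0, 0, 0, 0]'

```text
time: 2.45
ee_pos: [0.466, -0.2263, 0.0592]
tcp_rot: [0.798, -0.602, 0.005, -0.002]
contact_force: [0.5, 0.2, -3.2]
gripper_width: 0.149
```

```bash
python3 st.py .4635 -.2245 .052 16
```

```text
t 2.45 p [ 0.466  -0.2263  0.0592] jawyaw 15.94 tiltfix [0.1058 0.5942 0.    ] F [ 0.5374  0.152  -3.156 ] M [0.0682 0.0314 0.0116] gw 0.14890392438476122 q [-0.1384  0.3995 -0.4772  0.0006 -0.6836  0.4161]
delta cm [-0.2471  0.1844 -0.7191] dyaw 0.05700980557054436
```

jog_arm --xyz '[[0, 0, 2], [0, 0, 3], [0, 0, 4], [1, 3, 0], [1.5, 4, 0], [1.5, 4, 0], [1.5, 4, 0], [1.5, 4, 0], [1.5, 4, 0], [1, 2, 0]]' --rotation '[[0, 0, 0], [0, 0, 0], [0, 0, 0], [0, 0, -1], [0, 0, -1], [0, 0, -1], [0, 0, -1], [0, 0, 0], [0, 0, 0], [0, 0, 0]]' --gripper '[0, 0, 0, 0, 0, 0, 0, 0, 0, 0]'

```text
time: 3.45
ee_pos: [0.558, 0.0323, 0.149]
tcp_rot: [0.773, -0.634, 0.0, -0.001]
contact_force: [0.1, 0.7, -2.7]
gripper_width: 0.153
```

```bash
python3 st.py .5865 .0762 .14 11.8;python3 g.py top b1 150 130 340 280 4;python3 g.py side b2 130 100 330 250 4
```

```text
t 3.45 p [0.558  0.0323 0.149 ] jawyaw 11.31 tiltfix [-0.0895  0.1238  0.    ] F [ 0.0698  0.6997 -2.669 ] M [-0.0891 -0.0354 -0.0408] gw 0.15293819886284646 q [ 0.3473  0.3464 -0.2739 -0.0009 -0.9479 -0.1494]
delta cm [ 2.8488  4.3926 -0.8953] dyaw 0.4896432240202735
```

View pics/b1.png

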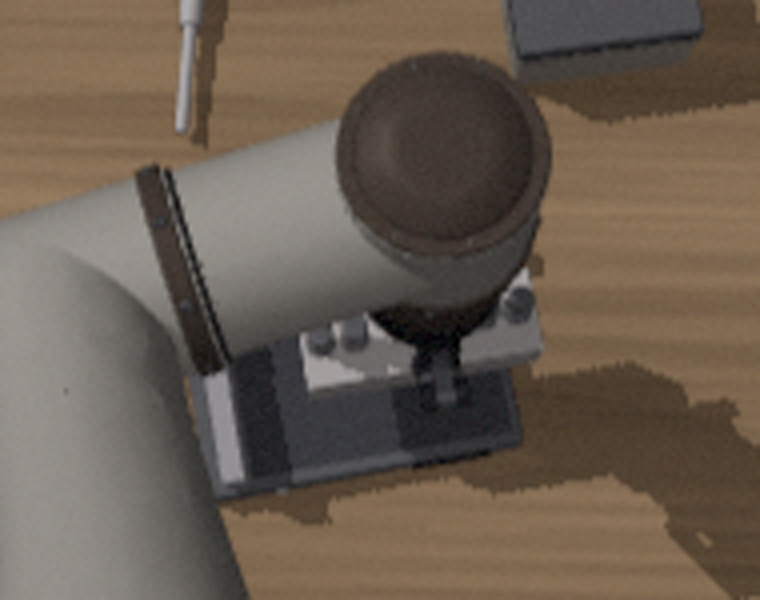

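View pics/b2.png

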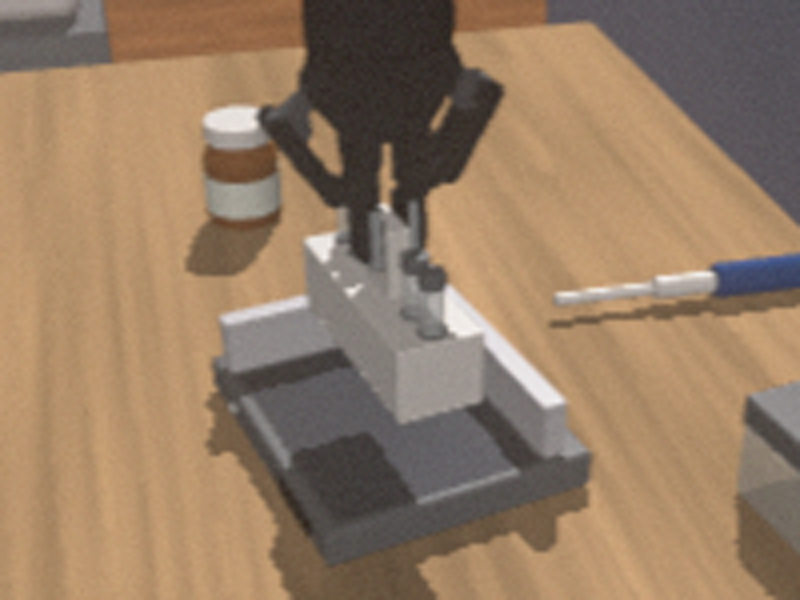

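jog_arm --xyz '[[1.5, 2, 0], [1.3, 2, 0], [0, 0, -2], [0, 0, -1.5], [0, 0, -0.8], [0, 0, 0]]' --rotation '[[0, 0, 0.4], [0, 0, 0], [0, 0, 0], [0, 0, 0], [0, 0, 0], [0, 0, 0]]' --gripper '[0, 0, 0, 0, 0, 0]'

```text
time: 4.15
ee_pos: [0.584, 0.072, 0.1013]
tcp_rot: [0.776, -0.631, -0.002, 0.002]
contact_force: [0.9, -0.2, -2.6]
gripper_width: 0.154
```

```bash
python3 st.py .5865 .0762 .085 11.8;python3 g.py side b3 170 130 300 240 6
```

```text
t 4.15 p [0.584  0.072  0.1013] jawyaw 11.74 tiltfix [-0.0028 -0.3056 -0.    ] F [ 0.8718 -0.1657 -2.6227] M [-0.0559 -0.0004  0.0277] gw 0.15371073167367597 q [ 0.3966  0.4477 -0.2485 -0.0027 -0.8795 -0.1899]
delta cm [ 0.2546  0.4235 -1.6276] dyaw 0.06161827287222721
```

View pics/b3.png

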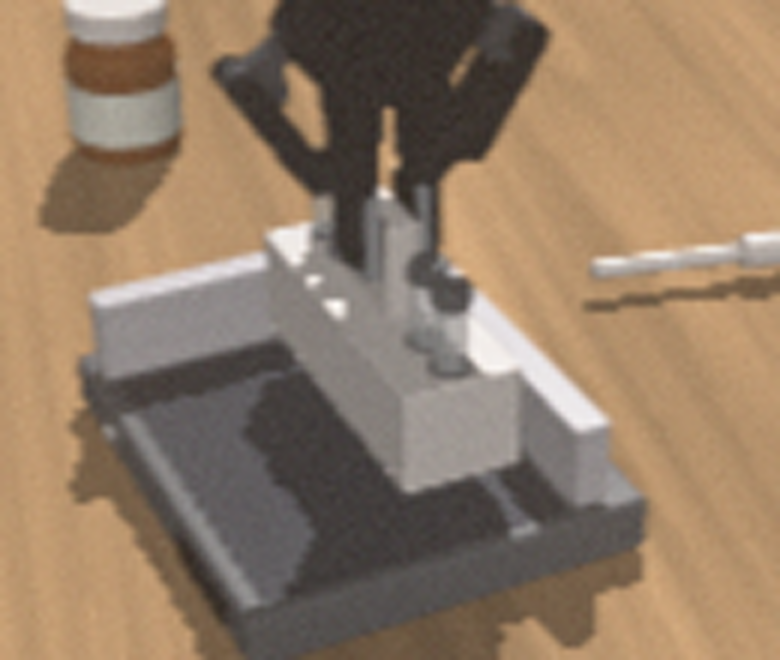

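jog_arm --xyz '[[0, 0, -1], [0, 0, -0.3], [0, 0, -0.2]]' --rotation '[[0, -0.3, 0], [0, 0, 0], [0, 0, 0]]' --gripper '[0, 0, 0]'

```text
time: 4.5
ee_pos: [0.5854, 0.0715, 0.0879]
tcp_rot: [0.776, -0.631, 0.002, -0.002]
contact_force: [-0.2, -0.1, -3.3]
gripper_width: 0.153
```

```bash
python3 st.py
```

```text
t 4.5 p [0.5854 0.0715 0.0879] jawyaw 11.7 tiltfix [-0.0731  0.2979  0.    ] F [-0.2296 -0.0537 -3.2856] M [ 0.0419  0.0049 -0.0008] gw 0.15264054861875775 q [ 0.3964  0.4612 -0.2679  0.0011 -0.8364 -0.1929]
```

jog_arm --xyz '[[0, 0, -0.3], [0, 0, -0.2], [0, 0, -0.2]]' --rotation '[[0, 0.3, 0], [0, 0, 0], [0, 0, 0]]' --gripper '[0, 0, 0]'

```text
time: 4.8
ee_pos: [0.5858, 0.0718, 0.0837]
tcp_rot: [0.776, -0.631, -0.0, -0.0]
contact_force: [-7.9, 1.7, 14.8]
gripper_width: 0.152
```

```bash
python3 st.py
```

```text
t 4.8 p [0.5858 0.0718 0.0837] jawyaw 11.77 tiltfix [-0.0413  0.0306  0.    ] F [-7.8872  1.6505 14.8461] M [-0.0319  2.0442 -0.1279] gw 0.15241565724134995 q [ 0.3959  0.4688 -0.2668 -0.0006 -0.8343 -0.1901]
```

jog_arm --xyz '[[0, 0, 0.1], [0, 0, 0]]' --rotation '[[0, 0, 0], [0, 0, 0]]' --gripper '[0, 0]'

```text
time: 5.0
ee_pos: [0.5864, 0.0721, 0.0858]
tcp_rot: [0.776, -0.631, 0.001, -0.001]
contact_force: [0.0, 0.1, -3.4]
gripper_width: 0.152
```

```bash
python3 st.py;python3 g.py side b4 170 130 300 240 6
```

```text
t 5.0 p [0.5864 0.0721 0.0858] jawyaw 11.78 tiltfix [-0.0833  0.1551  0.    ] F [ 0.0067  0.1067 -3.3663] M [-0.0244  0.0164 -0.011 ] gw 0.15165446453849307 q [ 0.396   0.4663 -0.265  -0.0004 -0.8365 -0.1901]
```

View pics/b4.png

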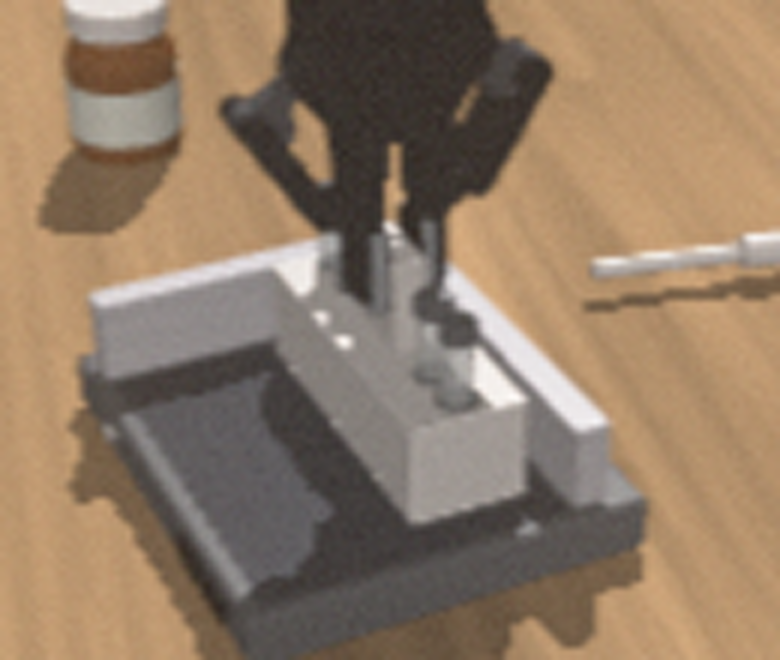

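jog_arm --xyz '[[0, 0.7, 0], [0.1, 0.6, 0], [0.6, 0.2, 0], [0, 0, 0]]' --rotation '[[0, 0, 0], [0, 0, 0], [0, 0, 0], [0, 0, 0]]' --gripper '[0, 0, 0, 0]'

```text
time: 5.45
ee_pos: [0.5938, 0.0885, 0.0845]
tcp_rot: [0.776, -0.631, 0.0, -0.001]
contact_force: [-0.1, -0.1, -3.0]
gripper_width: 0.152
```

```bash
python3 st.py .5958 .0904 .0845 11.8
```

```text
t 5.45 p [0.5938 0.0885 0.0845] jawyaw 11.79 tiltfix [-0.072   0.0969  0.    ] F [-0.1075 -0.0925 -3.0116] M [-0.0562  0.0359 -0.0337] gw 0.15222899503190684 q [ 0.4172  0.4818 -0.2407 -0.0006 -0.8463 -0.2111]
delta cm [ 0.2024  0.1871 -0.0025] dyaw 0.012695849447442953
```

jog_arm --xyz '[[-0.05, 0.2, 0], [-0.05, 0.2, 0], [-0.05, 0.2, 0]]' --rotation '[[0, 0, 0], [0, 0, 0], [0, 0, 0]]' --gripper '[0, 0, 0]'

```text
time: 5.75
ee_pos: [0.5933, 0.0903, 0.085]
tcp_rot: [0.777, -0.63, 0.003, 0.002]
contact_force: [3.1, -7.0, -3.2]
gripper_width: 0.151
```

jog_arm --xyz '[[0.2, 0.05, 0], [0.2, 0.05, 0]]' --rotation '[[0, 0, 0], [0, 0, 0]]' --gripper '[0, 0]'

```text
time: 5.95
ee_pos: [0.5964, 0.0903, 0.0846]
tcp_rot: [0.776, -0.63, 0.002, 0.004]
contact_force: [-3.2, -1.1, -1.6]
gripper_width: 0.15
```

```bash
python3 st.py .5958 .0904 .0845 11.8
```

```text
t 5.95 p [0.5964 0.0903 0.0846] jawyaw 11.86 tiltfix [ 0.4629 -0.1038  0.    ] F [-3.1666 -1.0586 -1.5709] M [0.007  0.895  0.1072] gw 0.1496132773879998 q [ 0.4218  0.4878 -0.2331  0.0088 -0.855  -0.2205]
delta cm [-0.0575  0.0108 -0.0106] dyaw -0.06359571922400775
```

jog_arm --xyz '[[0.2, 0.05, -0.05], [0.15, 0.2, -0.05], [0.15, 0.2, -0.05]]' --rotation '[[0.4, -0.1, 0], [0, 0, 0], [0, 0, 0]]' --gripper '[0, 0, 0]'

```text
time: 6.25
ee_pos: [0.5965, 0.0907, 0.0841]
tcp_rot: [0.777, -0.63, -0.002, 0.008]
contact_force: [-3.9, -7.6, 2.6]
gripper_width: 0.15
```

```bash
python3 st.py .5958 .0904 .0845 11.8; python3 g.py side b5 170 130 300 240 6
```

```text
t 6.25 p [0.5965 0.0907 0.0841] jawyaw 11.92 tiltfix [ 0.5144 -0.772   0.    ] F [-3.862  -7.6322  2.6004] M [-2.1113  0.8483  0.1435] gw 0.15001719870186384 q [ 0.4203  0.4936 -0.222   0.0035 -0.8711 -0.2145]
delta cm [-0.0701 -0.0302  0.0411] dyaw -0.12237607967803044
```

View pics/b5.png

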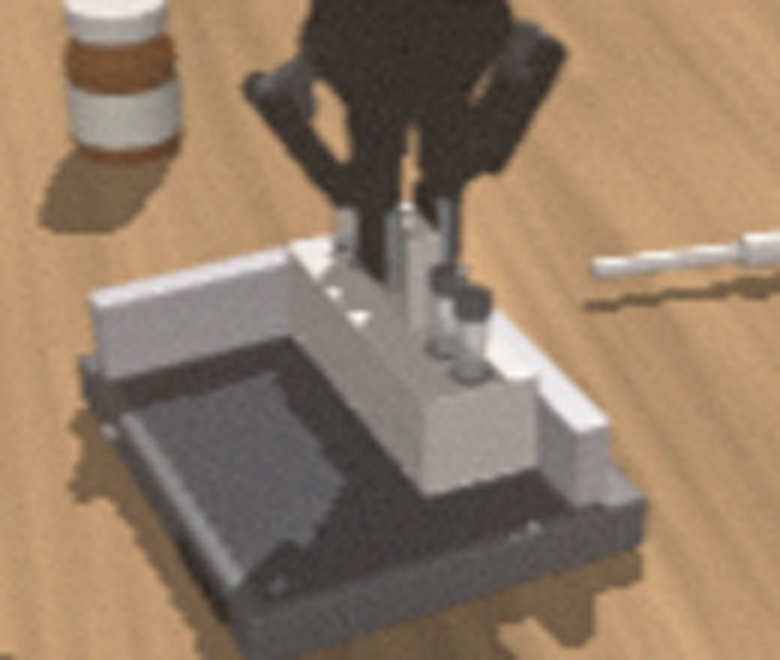

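jog_arm --xyz '[[0.05, 0.1, -0.1], [0.05, 0.1, -0.1], [0.05, 0.1, -0.1]]' --rotation '[[0.5, -0.8, 0], [0.3, -0.5, 0], [0.2, -0.4, 0]]' --gripper '[0, 0, 0]'

```text
time: 6.6
ee_pos: [0.596, 0.0907, 0.0836]
tcp_rot: [0.777, -0.629, 0.003, -0.005]
contact_force: [-2.9, -3.5, 4.9]
gripper_width: 0.152
```

```bash
python3 st.py
```

```text
t 6.6 p [0.596  0.0907 0.0836] jawyaw 11.99 tiltfix [-0.1984  0.6444  0.    ] F [-2.8695 -3.533   4.8903] M [-1.5886  1.1717  0.0608] gw 0.15209239515170916 q [ 0.42    0.4824 -0.2436  0.0019 -0.8331 -0.212 ]
```

jog_arm --xyz '[[0.1, 0.1, -0.05], [0.1, 0.1, -0.05], [0, 0, 0], [0, 0, 0], [0, 0, 0]]' --rotation '[[-0.1, 0.4, 0], [0, 0, 0], [0, 0, 0], [0, 0, 0], [0, 0, 0]]' --gripper '[0, 0, 3.5, 3.5, 3.5]'

```text
time: 7.1
ee_pos: [0.5992, 0.0926, 0.0853]
tcp_rot: [0.777, -0.629, 0.002, -0.004]
contact_force: [0.2, 0.2, -0.2]
gripper_width: 0.41
```

```bash
python3 st.py;python3 g.py side b6 170 130 300 240 6
```

```text
t 7.1 p [0.5992 0.0926 0.0853] jawyaw 12.03 tiltfix [-0.1391  0.4802  0.    ] F [ 0.2265  0.1674 -0.2266] M [-0.0241  0.0266  0.009 ] gw 0.4096360471833842 q [ 0.4206  0.4865 -0.2305  0.0016 -0.8452 -0.2117]
```

View pics/b6.png

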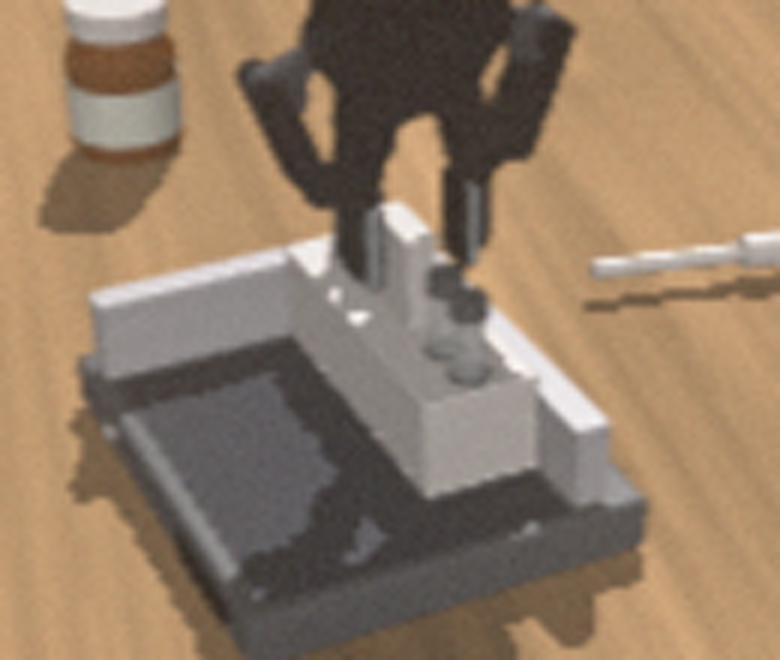

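jog_arm --xyz '[[0, 0, 2], [0, 0, 4], [0, 0, 4], [0.2, -4.5, 0], [0.2, -4.5, 0], [0.2, -4.5, 0], [0.2, -4.5, 0], [0.2, -4.5, 0], [0.3, -4.5, 0], [0.3, -4.5, 0]]' --rotation '[[0, 0, 0], [0, 0.4, 0], [0, 0, 0], [0, 0, 0], [0, 0, 0], [0, 0, 0], [0, 0, 0], [0, 0, 0], [0, 0, 0], [0, 0, 0]]' --gripper '[3.5, 3.5, 6, 6, 6, 6, 6, 6, 6, 6]'

```text
time: 8.15
ee_pos: [0.6204, -0.224, 0.1929]
tcp_rot: [0.782, -0.623, 0.006, -0.008]
contact_force: [-0.4, 0.1, 0.1]
gripper_width: 0.699
```

```bash
python3 st.py .617 -.267 .05 12.2;python3 g.py top d1 180 165 310 265 6;python3 g.py side d2 170 130 300 240 6
```

```text
t 8.15 p [ 0.6204 -0.224   0.1929] jawyaw 12.96 tiltfix [-0.2862  1.0548  0.    ] F [-0.3762  0.1361  0.1286] M [-0.0094 -0.0294  0.0262] gw 0.6985112487694963 q [-0.1049  0.4618  0.0349 -0.0076 -1.126   0.3344]
delta cm [ -0.3389  -4.3035 -14.2877] dyaw -0.7591884667526934
```

View pics/d1.png

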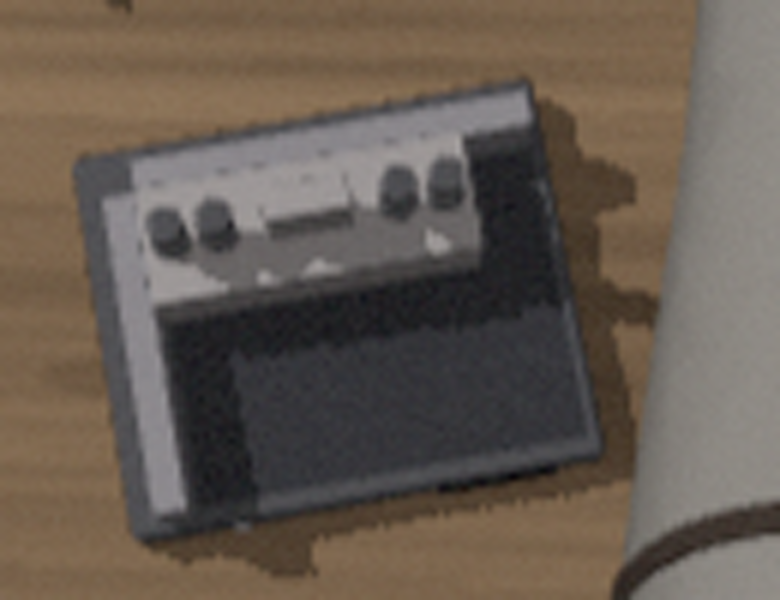

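View pics/d2.png

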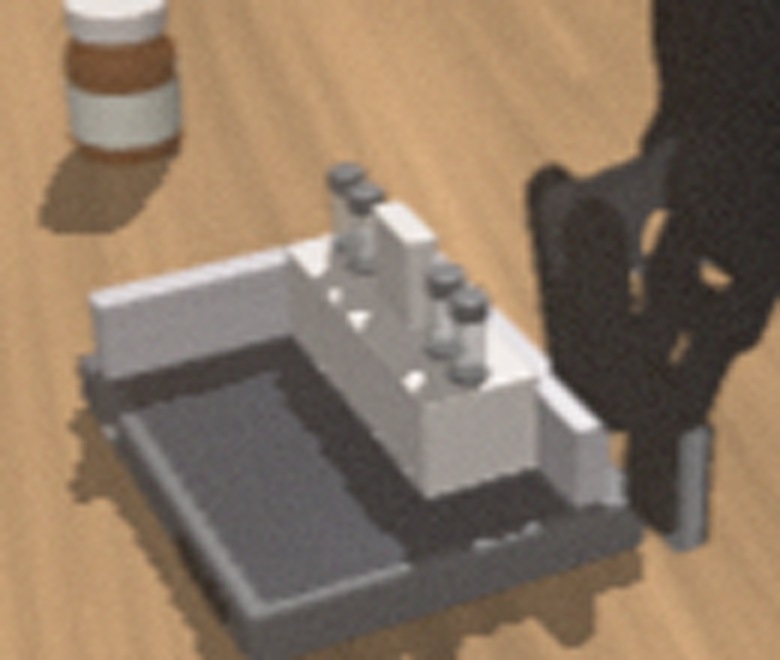

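jog_arm --xyz '[[-0.2, -2.5, -2], [-0.2, -1.8, -3], [0, 0, -4], [0, 0, -2], [0, 0, 0]]' --rotation '[[-0.3, 1, -0.8], [0, 0, 0], [0, 0, 0], [0, 0, 0], [0, 0, 0]]' --gripper '[6, 6, 6, 6, 6]'

```text
time: 8.75
ee_pos: [0.6186, -0.2722, 0.0807]
tcp_rot: [0.775, -0.632, 0.005, -0.002]
contact_force: [-0.6, -0.3, 0.2]
gripper_width: 0.7
```

```bash
python3 st.py .617 -.267 .05 12.2;python3 g.py side d3 200 200 350 350 4
```

```text
t 8.75 p [ 0.6186 -0.2722  0.0807] jawyaw 11.62 tiltfix [0.1511 0.5565 0.    ] F [-0.6032 -0.2647  0.1748] M [-0.002   0.0961 -0.0334] gw 0.7002568806221859 q [-0.1755  0.5911 -0.0473  0.0011 -0.9223  0.3775]
delta cm [-0.1603  0.525  -3.0737] dyaw 0.5843040732904221
```

View pics/d3.png

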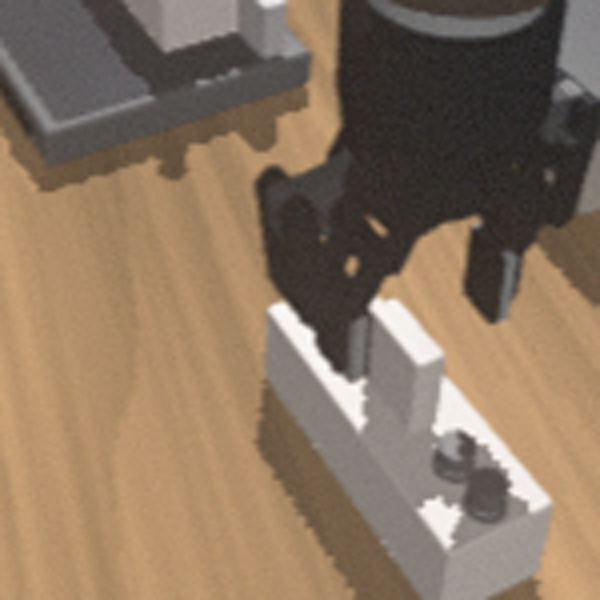

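jog_arm --xyz '[[-0.1, 0.4, -1], [0, 0, -1.2], [0, 0, -0.5], [0, 0, 0]]' --rotation '[[0.1, 0.5, 0.5], [0, 0, 0], [0, 0, 0], [0, 0, 0]]' --gripper '[6, 5, 5, 5]'

```text
time: 9.2
ee_pos: [0.6219, -0.267, 0.058]
tcp_rot: [0.779, -0.627, 0.005, -0.002]
contact_force: [0.7, 0.9, 0.4]
gripper_width: 0.588
```

```bash
python3 st.py .617 -.267 .05 12.2
```

```text
t 9.2 p [ 0.6219 -0.267   0.058 ] jawyaw 12.35 tiltfix [0.2018 0.6203 0.    ] F [0.7385 0.9029 0.3569] M [0.0031 0.0684 0.022 ] gw 0.5881522193433566 q [-0.1664  0.6166 -0.0661  0.0022 -0.8769  0.3806]
delta cm [-0.4867 -0.0026 -0.7981] dyaw -0.15437125958202458
```

jog_arm --xyz '[[-0.4, 0, -0.6], [0, 0, 0]]' --rotation '[[0.2, 0.6, 0], [0, 0, 0]]' --gripper '[5, 5]'

```text
time: 9.4
ee_pos: [0.6181, -0.2669, 0.0523]
tcp_rot: [0.779, -0.627, 0.0, -0.0]
contact_force: [-0.2, 0.2, 0.3]
gripper_width: 0.587
```

```bash
python3 st.py .617 -.267 .05 12.2
```

```text
t 9.4 p [ 0.6181 -0.2669  0.0523] jawyaw 12.37 tiltfix [0.0021 0.0568 0.    ] F [-0.1752  0.2139  0.271 ] M [ 0.006   0.0027 -0.0315] gw 0.5871119493178709 q [-0.168   0.6223 -0.0709 -0.0002 -0.8766  0.3841]
delta cm [-0.1078 -0.0143 -0.235 ] dyaw -0.17351244279128153
```

Well-aligned; close with a firmer squeeze.

jog_arm --xyz '[[-0.1, 0, -0.2], [0, 0, 0], [0, 0, 0], [0, 0, 0], [0, 0, 0], [0, 0, 0], [0, 0, 0]]' --rotation '[[0, 0, -0.1], [0, 0, 0], [0, 0, 0], [0, 0, 0], [0, 0, 0], [0, 0, 0], [0, 0, 0]]' --gripper '[3, 0, 0, 0, 0, 0, 0]' --squeeze 90

```text
time: 10.1
ee_pos: [0.6174, -0.2673, 0.0511]
tcp_rot: [0.779, -0.628, 0.001, -0.001]
contact_force: [-0.5, 0.4, -0.8]
gripper_width: 0.15
```

```bash
python3 st.py .617 -.267 .05 12.2
```

```text
t 10.1 p [ 0.6174 -0.2673  0.0511] jawyaw 12.26 tiltfix [0.0313 0.1492 0.    ] F [-0.5478  0.3884 -0.8157] M [-0.0173 -0.0181 -0.01  ] gw 0.14962987685306556 q [-0.1687  0.6224 -0.0747  0.0001 -0.871   0.3825]
delta cm [-0.0408  0.0265 -0.1102] dyaw -0.059197131187449514
```

jog_arm --xyz '[[0, 0, 2], [0, 0, 3.5], [-1.5, 2, 3.5], [-2, 3.5, 0], [-2, 4, 0], [-2, 4, 0], [-0.7, 4, 0], [0, 4, 0], [0, 4, 0], [0, 3, 0]]' --rotation '[[0, 0, 0], [0, 0.1, 0], [0, 0, 0], [0, 0, 0], [0, 0, 0], [0, 0, 0], [0, 0, 0], [0, 0, 0], [0, 0, 0], [0, 0, 0]]' --gripper '[0, 0, 0, 0, 0, 0, 0, 0, 0, 0]'

```text
time: 11.1
ee_pos: [0.5217, 0.0243, 0.1329]
tcp_rot: [0.774, -0.633, -0.009, 0.003]
contact_force: [1.1, 0.3, -4.6]
gripper_width: 0.15
```

```bash
python3 st.py .5376 .066 .1 11.9
```

```text
t 11.1 p [0.5217 0.0243 0.1329] jawyaw 11.41 tiltfix [-0.3774 -1.0734 -0.    ] F [ 1.136   0.3232 -4.5955] M [-0.0779 -0.1812  0.0373] gw 0.14989860403496857 q [ 0.3499  0.3173 -0.3612 -0.016  -0.9077 -0.141 ]
delta cm [ 1.5871  4.1676 -3.2919] dyaw 0.49168715503525995
```

jog_arm --xyz '[[0.5, 2, 0], [0.5, 1.5, 0], [0, 0, -1.5], [0, 0, -1], [0, 0, 0]]' --rotation '[[-0.4, -1, 0.5], [0, 0, 0], [0, 0, 0], [0, 0, 0], [0, 0, 0]]' --gripper '[0, 0, 0, 0, 0]'

```text
time: 11.6
ee_pos: [0.5297, 0.0647, 0.1047]
tcp_rot: [0.778, -0.628, -0.002, 0.002]
contact_force: [0.3, 0.2, -3.5]
gripper_width: 0.153
```

```bash
python3 st.py .5376 .066 .078 11.9;python3 g.py side e1 170 130 300 240 6
```

```text
t 11.6 p [0.5297 0.0647 0.1047] jawyaw 12.14 tiltfix [ 0.01   -0.3734  0.    ] F [ 0.2937  0.1617 -3.5472] M [-0.0727  0.0091  0.009 ] gw 0.15277129703037504 q [ 0.4241  0.3642 -0.3797 -0.0034 -0.8329 -0.2099]
delta cm [ 0.785   0.1338 -2.6739] dyaw -0.23720147682531056
```

View pics/e1.png

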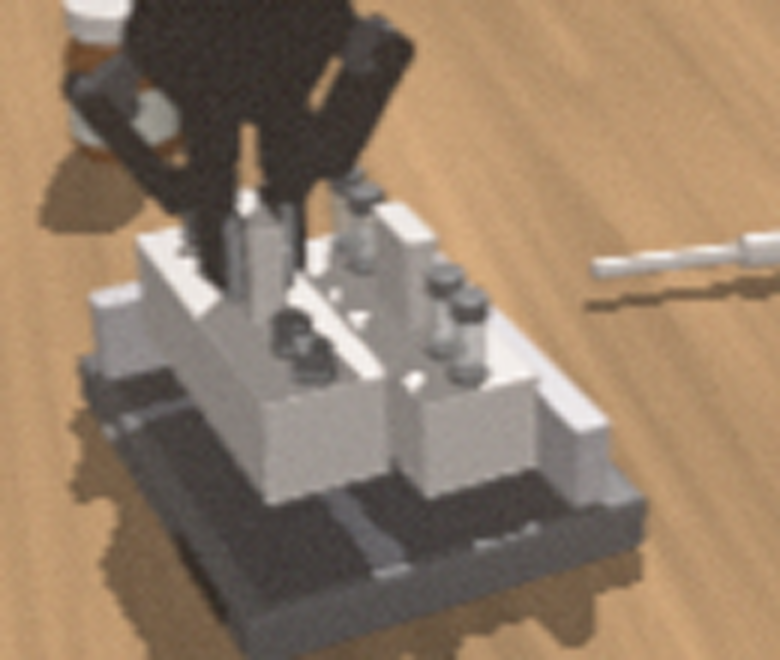

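jog_arm --xyz '[[0, 0, -1], [0, 0, -0.8], [0, 0, -0.3], [0, 0, 0]]' --rotation '[[0, -0.4, -0.1], [0, 0, 0], [0, 0, 0], [0, 0, 0]]' --gripper '[0, 0, 0, 0]'

```text
time: 12.05
ee_pos: [0.5313, 0.0628, 0.0847]
tcp_rot: [0.776, -0.63, 0.001, -0.001]
contact_force: [0.2, -0.8, -3.9]
gripper_width: 0.149
```

```bash
python3 st.py .5469 .0802 .077 12
```

```text
t 12.05 p [0.5313 0.0628 0.0847] jawyaw 11.85 tiltfix [-0.0003  0.1594  0.    ] F [ 0.1876 -0.7884 -3.8903] M [0.0369 0.0042 0.0394] gw 0.14916386540338758 q [ 0.4216  0.3889 -0.4062  0.0016 -0.7732 -0.2158]
delta cm [ 1.5593  1.7433 -0.7666] dyaw 0.14624159822642468
```

jog_arm --xyz '[[0, 0.4, -0.5], [0, 0.5, 0], [0.3, 0.4, 0], [0, 0, 0]]' --rotation '[[0, 0.1, 0], [0, 0, 0], [0, 0, 0], [0, 0, 0]]' --gripper '[0, 0, 0, 0]'

```text
time: 12.45
ee_pos: [0.5357, 0.077, 0.0804]
tcp_rot: [0.776, -0.63, 0.001, -0.001]
contact_force: [0.1, -0.3, -3.8]
gripper_width: 0.148
```

```bash
python3 st.py .5469 .0802 .077 12
```

```text
t 12.45 p [0.5357 0.077  0.0804] jawyaw 11.85 tiltfix [-0.0428  0.188   0.    ] F [ 0.1479 -0.2902 -3.7573] M [ 0.0152 -0.0027  0.0491] gw 0.14757262864292206 q [ 0.443   0.4032 -0.3955  0.0011 -0.7688 -0.2369]
delta cm [ 1.1214  0.3177 -0.3437] dyaw 0.15151140358901216
```

jog_arm --xyz '[[0.3, 0.05, -0.2], [0.3, 0.05, -0.1], [0.2, 0.05, 0], [0, 0, 0]]' --rotation '[[0, 0.1, 0.1], [0, 0, 0], [0, 0, 0], [0, 0, 0]]' --gripper '[0, 0, 0, 0]'

```text
time: 12.85
ee_pos: [0.5449, 0.0792, 0.0775]
tcp_rot: [0.777, -0.629, 0.001, -0.001]
contact_force: [0.6, 0.0, -3.5]
gripper_width: 0.149
```

```bash
python3 st.py .5469 .0802 .077 12
```

```text
t 12.85 p [0.5449 0.0792 0.0775] jawyaw 12.0 tiltfix [-0.0573  0.1288  0.    ] F [ 0.5803  0.014  -3.4629] M [0.0122 0.017  0.0103] gw 0.14898443956825536 q [ 0.4388  0.4207 -0.3741  0.0001 -0.7736 -0.2294]
delta cm [ 0.2024  0.1025 -0.0531] dyaw -0.0006605010703992775
```

Touch down, then push +x', then +y'.

jog_arm --xyz '[[0, 0, -0.15], [0, 0, -0.1]]' --rotation '[[0, 0.1, 0], [0, 0, 0]]' --gripper '[0, 0]'

```text
time: 13.05
ee_pos: [0.5451, 0.0792, 0.0761]
tcp_rot: [0.777, -0.629, -0.0, -0.001]
contact_force: [-5.0, 1.6, 8.9]
gripper_width: 0.153
```

```bash
python3 st.py .5469 .0802 .077 12
```

```text
t 13.05 p [0.5451 0.0792 0.0761] jawyaw 12.02 tiltfix [-0.0472  0.038   0.    ] F [-5.0206  1.6343  8.9243] M [ 0.2714  1.2977 -0.0373] gw 0.15270302034299243 q [ 0.4384  0.4235 -0.3735 -0.0007 -0.7728 -0.2282]
delta cm [0.1848 0.1013 0.0892] dyaw -0.01532773489191186
```

jog_arm --xyz '[[0.2, 0.05, -0.02], [0.2, 0.05, -0.02]]' --rotation '[[0, 0, 0], [0, 0, 0]]' --gripper '[0, 0]'

```text
time: 13.25
ee_pos: [0.5472, 0.0796, 0.0762]
tcp_rot: [0.777, -0.629, -0.001, 0.001]
contact_force: [-9.8, 1.9, 7.4]
gripper_width: 0.152
```

```bash
python3 st.py .5469 .0802 .077 12
```

```text
t 13.25 p [0.5472 0.0796 0.0762] jawyaw 11.99 tiltfix [ 0.0139 -0.1875  0.    ] F [-9.7897  1.8782  7.4435] M [ 0.3294  2.4493 -0.0016] gw 0.15200972158430776 q [ 0.4371  0.428  -0.3648 -0.0017 -0.7811 -0.2267]
delta cm [-0.0252  0.057   0.0809] dyaw 0.014359419584252464
```

jog_arm --xyz '[[0, 0.2, 0.03], [-0.03, 0.25, 0.02], [-0.03, 0.25, 0]]' --rotation '[[0, -0.1, 0], [0, 0, 0], [0, 0, 0]]' --gripper '[0, 0, 0]'

```text
time: 13.55
ee_pos: [0.5466, 0.0822, 0.0768]
tcp_rot: [0.777, -0.629, 0.001, 0.004]
contact_force: [2.5, -13.1, -0.6]
gripper_width: 0.148
```

```bash
python3 st.py .5469 .0802 .077 12;python3 g.py side e2 170 130 300 240 6;python3 g.py top e3 180 165 310 265 6
```

```text
t 13.55 p [0.5466 0.0822 0.0768] jawyaw 12.03 tiltfix [ 0.447  -0.2038  0.    ] F [  2.4848 -13.1369  -0.5982] M [-3.7952 -0.8987 -0.0723] gw 0.1481447430742018 q [ 0.4456  0.4275 -0.3672  0.0078 -0.7826 -0.2412]
delta cm [ 0.0341 -0.1984  0.0186] dyaw -0.02931266319194492
```

View pics/e2.png

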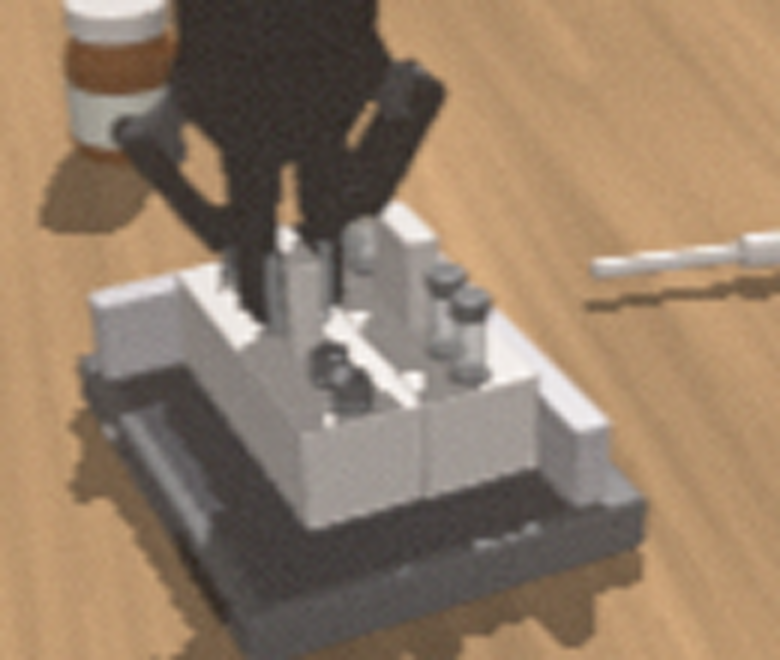

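View pics/e3.png

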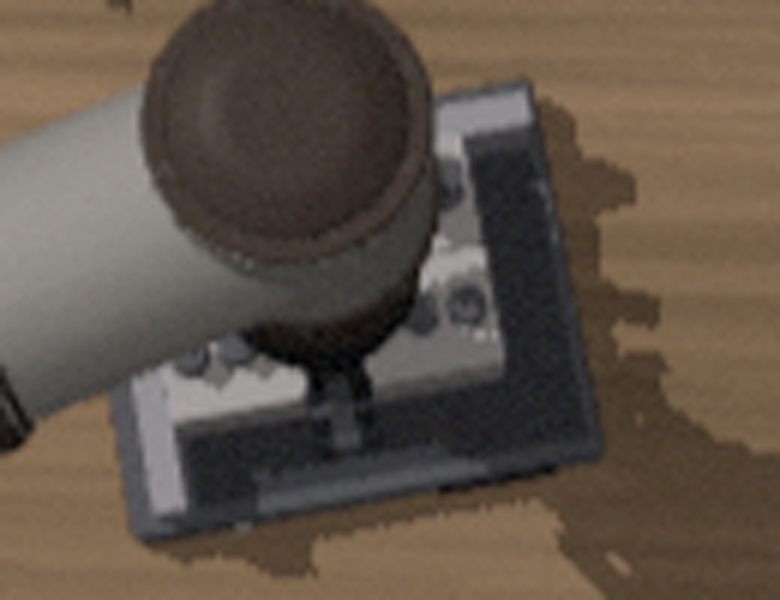

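jog_arm --xyz '[[0.15, 0.15, -0.08], [0.2, 0.2, -0.08], [0.2, 0.2, -0.08]]' --rotation '[[0.5, -0.2, 0], [0.3, -0.2, 0], [0.3, -0.3, 0]]' --gripper '[0, 0, 0]'

```text
time: 13.95
ee_pos: [0.5467, 0.0819, 0.0762]
tcp_rot: [0.777, -0.63, -0.003, 0.001]
contact_force: [-6.5, -4.8, 8.7]
gripper_width: 0.151
```

```bash
python3 st.py .5469 .0802 .077 12
```

```text
t 13.95 p [0.5467 0.0819 0.0762] jawyaw 11.97 tiltfix [-0.1104 -0.3005 -0.    ] F [-6.5121 -4.8144  8.7198] M [-1.6522  1.8754 -0.0324] gw 0.15060998808292436 q [ 0.4397  0.4286 -0.3624 -0.0056 -0.7838 -0.2268]
delta cm [ 0.0216 -0.1705  0.0816] dyaw 0.02728946504447549
```

jog_arm --xyz '[[0.25, 0.4, -0.03], [0.25, 0.5, -0.03], [0.25, 0.5, -0.03]]' --rotation '[[0.1, -0.2, 0], [0.3, -0.3, 0], [0.3, -0.3, 0]]' --gripper '[0, 0, 0]'

```text
time: 14.25
ee_pos: [0.5467, 0.082, 0.0764]
tcp_rot: [0.777, -0.63, -0.002, 0.007]
contact_force: [-3.3, -16.7, 5.6]
gripper_width: 0.152
```

```bash
python3 st.py .5469 .0802 .077 12;python3 g.py side e4 170 130 300 240 6; python3 st.py
```

```text
t 14.25 p [0.5467 0.082  0.0764] jawyaw 11.94 tiltfix [ 0.4601 -0.6863  0.    ] F [ -3.2587 -16.6868   5.6363] M [-4.5283  0.686   0.088 ] gw 0.15227383175689269 q [ 0.4434  0.4317 -0.3595  0.003  -0.794  -0.2371]
delta cm [ 0.0247 -0.1818  0.0609] dyaw 0.06340995790935722
t 14.3 p [0.5467 0.082  0.0764] jawyaw 11.93 tiltfix [ 0.4657 -0.6943  0.    ] F [ -4.6932 -17.6332   6.2666] M [-4.5574  0.7548  0.05  ] gw 0.14736167068177633 q [ 0.4434  0.4317 -0.3594  0.003  -0.7942 -0.2372]
```

View pics/e4.png

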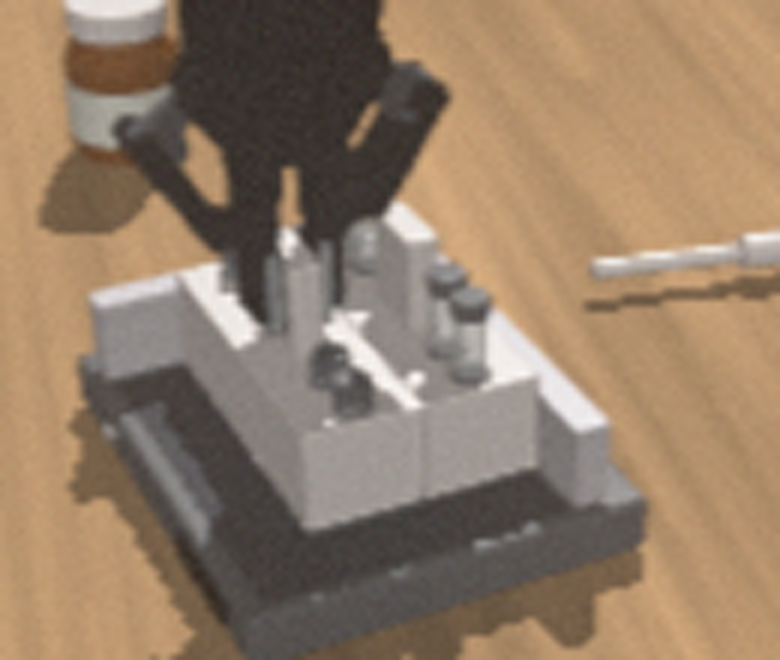

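jog_arm --xyz '[[0.4, 0.4, -0.03], [0.4, 0.4, -0.03], [0.4, 0.4, -0.03]]' --rotation '[[0.5, -0.8, 0], [0.5, -0.8, 0], [0.5, -0.8, 0]]' --gripper '[0, 0, 0]'

```text
time: 14.6
ee_pos: [0.5468, 0.0819, 0.0761]
tcp_rot: [0.776, -0.631, 0.001, 0.0]
contact_force: [-7.6, -10.8, 8.6]
gripper_width: 0.149
```

```bash
python3 st.py
```

```text
t 14.6 p [0.5468 0.0819 0.0761] jawyaw 11.81 tiltfix [0.0715 0.0376 0.    ] F [ -7.5824 -10.8115   8.5575] M [-2.914   2.5262  0.154 ] gw 0.1494679555930787 q [ 0.4427  0.4265 -0.3691  0.002  -0.7751 -0.238 ]
```

jog_arm --xyz '[[0.6, 0.6, -0.01], [0.6, 0.6, -0.01], [0.6, 0.6, -0.01]]' --rotation '[[0.6, -0.6, 0.05], [0.6, -0.6, 0.05], [0.6, -0.6, 0.05]]' --gripper '[0, 0, 0]'

```text
time: 14.9
ee_pos: [0.5467, 0.0821, 0.0763]
tcp_rot: [0.777, -0.63, -0.005, 0.004]
contact_force: [-12.6, -16.6, 12.3]
gripper_width: 0.152
```

```bash
python3 st.py; python3 g.py top e6 180 165 310 265 6;python3 st.py; python3 g.py side e7 180 150 280 230 7;python3 st.py
```

```text
t 14.9 p [0.5467 0.0821 0.0763] jawyaw 11.89 tiltfix [-0.0048 -0.6982 -0.    ] F [-12.597  -16.6198  12.262 ] M [-4.6419  2.9442  0.0974] gw 0.1523272819416133 q [ 0.4393  0.4314 -0.3563 -0.0074 -0.794  -0.2265]
t 14.95 p [0.5467 0.0821 0.0762] jawyaw 11.89 tiltfix [-0.0017 -0.7195 -0.    ] F [-12.7824 -15.4208  12.5999] M [-4.5642  3.0728  0.2142] gw 0.15120846113183917 q [ 0.4393  0.4316 -0.356  -0.0075 -0.7945 -0.2265]
t 15.0 p [0.5467 0.0821 0.0763] jawyaw 11.89 tiltfix [-0.0025 -0.7052 -0.    ] F [-12.3148 -15.8971  11.8625] M [-4.6005  3.0444  0.1656] gw 0.15127911925105525 q [ 0.4393  0.4315 -0.3562 -0.0074 -0.7942 -0.2266]
```

View pics/e6.png

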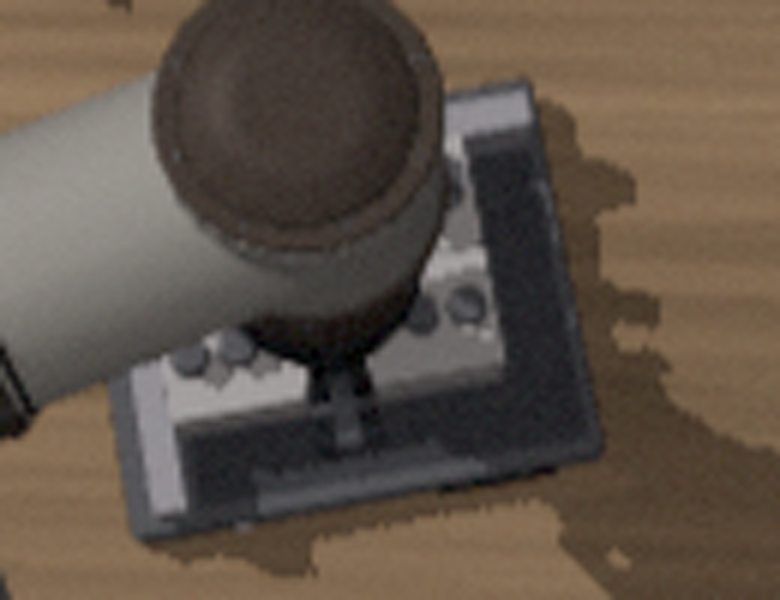

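View pics/e7.png

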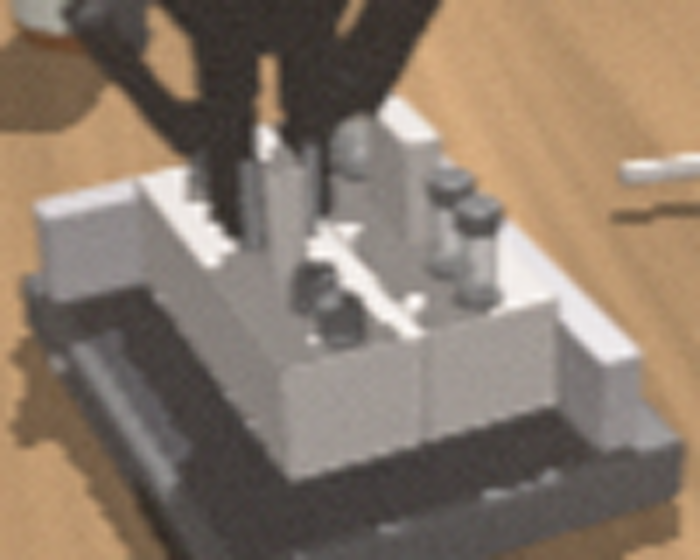

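jog_arm --xyz '[[0.6, 0.6, -0.01], [0.6, 0.6, 0]]' --rotation '[[0.5, -1.0, 0], [0.5, -0.8, 0]]' --gripper '[0, 0]'

```text
time: 15.2
ee_pos: [0.5467, 0.082, 0.0763]
tcp_rot: [0.776, -0.631, -0.003, 0.004]
contact_force: [-11.7, -16.7, 10.7]
gripper_width: 0.148
```

```bash
python3 st.py; python3 g.py side e8 180 150 280 230 7;python3 st.py
```

```text
t 15.2 p [0.5467 0.082  0.0763] jawyaw 11.81 tiltfix [ 0.1342 -0.5598  0.    ] F [-11.7313 -16.7261  10.6904] M [-4.4253  2.9121  0.2633] gw 0.14784507680582026 q [ 0.441   0.4306 -0.3594 -0.0029 -0.7906 -0.2328]
t 15.25 p [0.5467 0.082  0.0763] jawyaw 11.81 tiltfix [ 0.1383 -0.5668  0.    ] F [-10.8931 -15.8547  11.2136] M [-4.5182  2.9121  0.2455] gw 0.15325008204082036 q [ 0.441   0.4307 -0.3593 -0.0029 -0.7907 -0.2328]
```

jog_arm --xyz '[[0.6, 0.6, 0]]' --rotation '[[0.6, -1.3, 0.1]]' --gripper '[0]'

```text
time: 15.35
ee_pos: [0.5468, 0.082, 0.0762]
tcp_rot: [0.776, -0.63, -0.0, 0.001]
contact_force: [-9.8, -15.4, 10.2]
gripper_width: 0.152
```

```bash
python3 st.py; python3 g.py side e9 170 130 300 240 6;python3 st.py; python3 g.py top e10 0 0 512 384 1;python3 st.py
```

```text
t 15.35 p [0.5468 0.082  0.0762] jawyaw 11.87 tiltfix [ 0.1177 -0.1119  0.    ] F [ -9.8097 -15.3815  10.2203] M [-4.4232  3.1283  0.12  ] gw 0.15152155332038744 q [ 0.4426  0.4276 -0.3667  0.0015 -0.7792 -0.2365]
t 15.4 p [0.5468 0.082  0.0762] jawyaw 11.87 tiltfix [ 0.1077 -0.0678  0.    ] F [ -8.1208 -16.299   11.4296] M [-4.4199  2.887   0.1246] gw 0.1484633263322882 q [ 0.4427  0.4273 -0.3674  0.0017 -0.778  -0.2367]
t 15.45 p [0.5468 0.082  0.0762] jawyaw 11.87 tiltfix [ 0.1101 -0.0886  0.    ] F [ -9.6818 -15.4794  10.4425] M [-4.4178  2.9688  0.181 ] gw 0.14873476836665236 q [ 0.4426  0.4274 -0.367   0.0015 -0.7786 -0.2365]
```

View pics/e9.png

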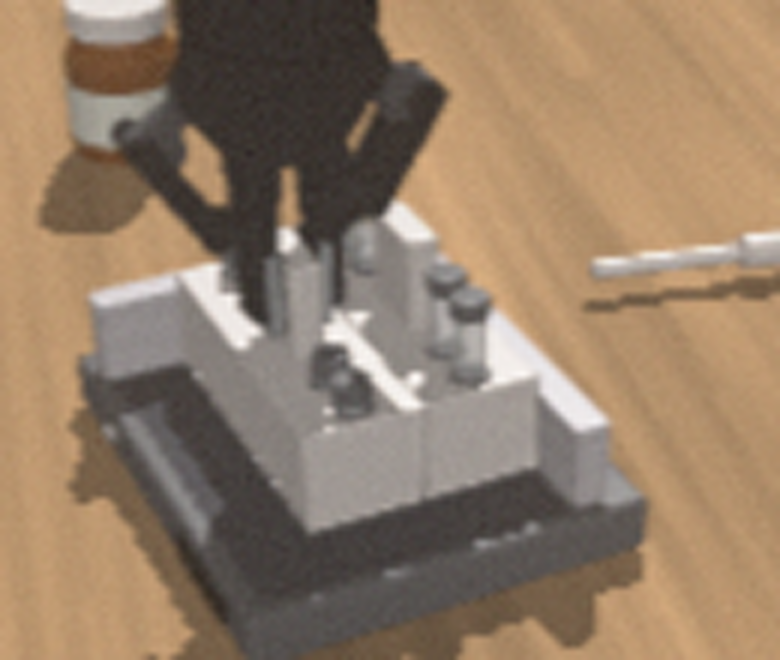

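View pics/e10.png

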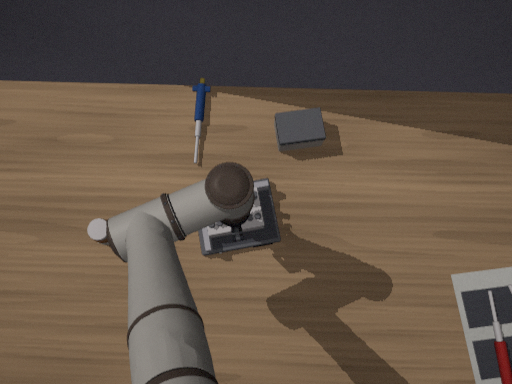

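```bash
python3 -c "
from bench import manip
print(manip.job_done())"; python3 st.py
```

```text
the job is handed in; nothing more can be done
None
the job is handed in; nothing more can be done
```

I placed both rows on the reader in the order you asked and handed the job in at about 15.5 s, still gripping and pressing the short row.

**What I did:** I set the tall row in the corner, its long side on the back fence and its end on the side fence, and let go of it. I then set the short row beside it with its end on the side fence.

**Last checks, just before hand-in:**
- **Push:** it held over three readings at about 12 N towards the back fence, 14 N into the side fence and 10 N down onto the bed. Bed friction carries some of the sideways push, so the force on the faces is somewhat less.
- **Upright:** the gripper was tilted about 0.15° and its yaw was 11.9°, matching the reader's measured 11.8°.
- **Fit:** in the last side picture the rows touch along their long sides, their front ends line up, and I see no gap at the back fence.
- **Bystanders:** in the last top picture the pipette, jar and tip box stand where they began.

**Not fully confirmed:**
- **Tall row's end:** the arm hides it in the last pictures. Its touch on the side fence rests on an earlier picture taken after I let go, and on the front ends lining up.
- **While settling the push:** the gripper tilt reached about 0.9° between rows, and I corrected it before hand-in.

No check failed. I have no readings from the second after hand-in, because the bench refuses calls once the job is in.

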